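# Fit a grating plate and clip it down

## Task

Make the kitchen grater ready: swing the wire clip of the white catch tub up until it stays open, lay the black grating plate on the tub by its fin and slide it in under the side lips until you feel the sprung rubber stop give a millimetre or two, no more. Then, holding the clip all the way so that it does not snap, lower it until its feet sit in the groove across the plate. Work gently, do not upset the other things, and let go of everything.

Things in the scene. Friction and masses are not known exactly. Their poses are not given: they have to be found in the camera images.
- tub: White open catch tub, fixed, 260 mm long (own x) x 110 wide (y). Origin: centre of underside; own x points from its open front end (x -130) to the clip end, the way the plate slides. Two side ledges 55 high (22 wide, y 33 to 55 each side) are the deck, flat and clear from x -130 to -26. On its rear end sits a grey clip head carrying rubber stop and clip.
- mouth (a point): Point on the tub's centre line at deck height, tub x 0. Guide fences flare from 105 mm apart at x -25 to 89 at x 0; side rails 89 apart, 10 high, go on to x 70. From x 0 to 40 lips overhang the plate's edges (78 apart, 10.5 mm clear above the deck), so the plate must be slid in from the front, flat on the deck.
- stop_mark (a point): Mark on the tub, deck height, tub x 65: NOMINAL place of the rubber stop's face (30 mm wide, 1 to 9 above the deck). The clip head was clamped on by eye: centred and square to the tub, but shifted along tub x by an unmeasured amount, up to 9 mm either way, the same for stop, hinge and clip. It does not move in use: find it by feel or sight.
- hinge_mark (a point): Mark fixed to the tub at the NOMINAL clip hinge axis (along tub y), tub x 108, 16 mm above the deck; the true axis is shifted along tub x with the clip head, up to 9 mm either way, not measured. The clip's two feet (wire 6 mm thick, at y +-25) lie 62 mm in -x of the axis and reach down to deck height when shut.
- clip (a joint): Steel wire clip angle, rad: 0 shut, 1.6 up; bar lifts up and over to tub +x. Handle: 10 mm round bar along tub y, 44 mm clear between side wires; shut, its centre is 66 mm in -x of and 22 above the axis. Over-centre spring: pulls shut below 0.8 (8 N at the bar), open above; stays up, snaps shut if let go part-way. Reads 0.04 with feet in the plate's groove, 0.12 on its top.
- buffer (a joint): Compression (m) of the sprung rubber stop, 0 free, 0.007 bottomed; 2.5 N per mm. A light push of 2 to 8 N is right. It springs back when the plate is let go: ease off slowly.
- plate: Black plastic grating plate with steel toothed field, loose, 150 mm long (own x) x 86 wide x 8 thick, 160 g. Origin: centre of underside; own +x is the rear edge (x 75) that goes in first and meets the stop. Across its rear a groove 12 wide, 5 deep (x 50 to 62) takes the clip's feet. Grip fin at x -55: 10 thick in x, 44 wide in y, top 34 above the underside.
- jar: amber glass jar with red lid, bystander, 72 wide, 100 high; origin centre of underside
- mug: white mug, bystander, 80 wide, 90 high; origin centre of underside
- mill: dark wooden pepper mill, bystander, 52 wide, 142 high; origin centre of underside
- spoon: spoon lying on the worktop between the robot and the work, bystander; origin in its underside
There are look-alikes about, which are no part of the job. There is more than one size of the plate; the job needs the smallest.

How it is judged (in metres and radians):
On the way, in this order (a step that is already met when the one before it is completed fails the run):
1. the clip is up and stays open (value of joint clip above 1.2 rad), for 0.2 s.
2. with the clip up, the plate lies flat under the lips and presses the rubber stop in by more than 0.8 mm (value of joint buffer above 0.0008 m and value of joint clip above 1 rad and angle between plate's own z axis and vertical below 0.05 rad and x of plate in the frame of tub above -0.03 m), for 0.1 s.
At the end, for the whole second after the job is handed in: The plate lies still and flat on the tub's deck (tilt under 0.05 rad, within 4 mm of the tub's centre line, its centre 30 mm before to 10 mm past the tub's centre), and the clip is down with both feet in the groove (clip angle 0.02 to 0.085 rad) (value of joint clip between 0.02 and 0.085 rad and x of plate in the frame of tub between -0.03 and 0.01 m and y of plate in the frame of tub between -0.004 and 0.004 m and z of plate in the frame of tub between 0.05 and 0.06 m and angle between plate's own z axis and vertical below 0.05 rad and linear speed of plate below 0.01 m/s); the robot touches nothing.
It fails at once if the rubber stop is pushed in by more than 4 mm (over 10 N) (value of joint buffer above 0.004 m).
It fails at once if the clip snaps down: falls faster than 2.5 rad/s between 0.8 and 0.2 rad (velocity of joint clip below -2.5 rad/s and value of joint clip between 0.2 and 0.8 rad).
It fails at once if the plate is forced against the tub with more than 25 N (contact force between plate and tub above 25 N).
It fails at once if a bystander is disturbed (moved over 30 mm) (distance of any of jar, mug, mill, spoon from where it was at the start of the episode above 0.03 m).
It also fails if it takes over 72 s, if anything falls off the work surface, if the arm or the gripper's body presses on something with over 40 N, if the wrist force passes 120 N, or if a joint passes its speed limit or range.

## Robot

A 6-joint arm with a two-finger parallel gripper is mounted at the origin on the work surface. World frame = base frame: x ahead of the robot, y to its left, z up, the work surface at z = 0. Lengths are in mm, angles in rad, forces in N, time in s.
With the tool pointing down it reaches from about 350 to 775 mm from the base axis. Payload 7.3 kg.
Tool frame: the origin (TCP) lies midway between the tips of the shut fingers; the grasp point (between the pads) lies 19 mm behind it (bot.grip_point_offset is the distance from the TCP to the grasp point, in mm); z points along the fingers, y is the line along which they close (so a half turn about z gives the same grasp; the last joint's range is limited). The gripper opens to 92 mm and grips with 3 to 60 N. Pads are 19 mm wide; open, the fingers measure 130 mm over their backs; the gripper's body (75 mm by 190 mm) begins 47 mm behind the grasp point.
Start: joints at [0.955, 0.342, 1.524, -0, 1.275, -0.146], TCP at [237.661, 468.147, 226.741] pointing down, gripper open.
Joint ranges: [-2.53, 2.53], [-0.77, 2.02], [0.04, 2.7], [-1, 4.14], [0.28, 2.66], [-3.11, 3.11]. Speed limits (rad/s): [2.57, 2.57, 3.14, 3.14, 3.14, 3.14].

## Interface

Orientations are given as [roll, pitch, yaw] about the fixed x, y, z axes, in that order (R = Rz(yaw) Ry(pitch) Rx(roll)).
In Python, from bench import bot gives the robot as it stands.
- The arm moves only by the tool jog_arm, never from a script. Its argument "moves" is text: rows parted by semicolons, each of 5 numbers parted by spaces: the finger opening in m, from 0 to 0.0918, then the shift along the tool's x, y, z in m, then the turn about the tool's z in rad. In form: claw tx ty tz yaw; .... A call has 1 to 10 rows; each row shifts and turns the commanded pose from where the row before left it, along the tool's axes as they then stand; what a row does not reach is not made up. A row lasts 1/10 s, in which the tool goes at most 50 mm and 8.59 degrees, less where a joint would pass 70% of its speed; a pose out of reach is approached as far as the arm can. A call with a gripper value outside its range is refused whole. The fingers move at their own pace and stop on an object; "newtons" is the grip in N (left out, the last holds). Time passes only in rows, so rows that do not move let the fingers close. It gives the time, the measured TCP pose, the force, the opening and the grip force at its end, in the units of the state.
- bot.sense(): the state, without advancing time (a new reading comes with each control period).
- bot.read_camera(name): name is "side" or "top"; returns the picture (480x640x3 uint8, red, green, blue); there is no depth.
- bot.camera_model(name): a dict with "K" (3x3 intrinsics, pixels), "origin" and "orientation" of the camera in the world. Camera axes: x right, y up, looking along -z (the intrinsics and any distortion apply to the point x, -y, -z); pixel columns grow to the right and rows downward; lengths in mm; the calibration is good to about 2 mm. A picture is of the moment at which its call begins. camera_model takes no time and is no camera call.
- bot.job_done(): hands the job in; it is judged then, once.
The state is a dict: "t": time; "joints": joint angles; "dq": joint speeds; "effort": joint torques, N m; "tcp_pos": TCP position; "tool_rot": TCP orientation; "wrist_force": force on the tool from outside, world axes, zero at the start; "moment": the same for the moment, N m; "grip_width": finger opening in mm; "grasp_force": force on a finger pad.
Only numpy, scipy, OpenCV 4.12 (cv2) and the standard library are available. Lean on these libraries where they do the work, as an engineer would, in place of code of your own. Each camera call takes 0.05 s, during which the arm holds its last target. There are 200 camera calls.

## Working session

There is one attempt and no reset: what is moved stays moved. The work goes in short steps, Python scripts to look and compute and a tool call to move; the robot and the scene stay as the last step left them, time stands still between calls to the robot, and variables do not carry over. Pictures are saved under pics/ and viewed, at most 11 in all, crops included, and the job is handed in when it is done.

Besides the shell and the picture viewer there is one more tool, called after "Request:" as name(argument=value, ...) on one line, values as JSON. jog_arm: Moves the arm, as the interface text tells. Its arguments: {"type":"object","properties":{"moves":{"type":"string"},"newtons":{"type":"number"}},"required":["moves"]}

```bash
mkdir -p pics; ls
python3 - <<'E'
from bench import bot
import cv2
for n in("side","top"):
    im=bot.read_camera(n); cv2.imwrite(f"pics/{n}0.png",im[:,:,::-1]); print(n,bot.camera_model(n))
print(bot.sense())
E
```

```text
pics
side {'K': array([[511.73408628,   0.        , 314.4889436 ],
       [  0.        , 511.73408628, 236.24515681],
       [  0.        ,   0.        ,   1.        ]]), 'origin': array([  198.42557451, -1097.17690327,   715.50219172]), 'orientation': array([ 0.99612478,  0.02358954, -0.36949535])}
top {'K': array([[443.31261236,   0.        , 326.39209467],
       [  0.        , 443.31261236, 238.09790098],
       [  0.        ,   0.        ,   1.        ]]), 'origin': array([ 404.94929948, -141.98488793,  922.16537148]), 'orientation': array([ 0.13288592,  0.0332678 , -1.55532983])}
{'t': 0.1, 'joints': array([ 9.54974148e-01,  3.42691370e-01,  1.52491377e+00, -2.62933713e-05,
        1.27536705e+00, -1.46004330e-01]), 'dq': array([-0.00013593, -0.00521862, -0.00080608, -0.00023635,  0.00011495,
        0.00169127]), 'effort': array([ 2.32800725e-03, -4.32001448e+01, -2.44695961e+01,  7.20003457e-02,
        5.26531076e-02, -8.00424687e-05]), 'tcp_pos': array([237.46478586, 467.83284363, 226.09724961]), 'tool_rot': array([-3.14022414e+00, -1.75827092e-04,  2.67178236e+00]), 'wrist_force': array([1.18258756, 0.64979021, 0.09848735]), 'moment': array([ 0.0037538 , -0.05353254, -0.00418613]), 'grasp_force': 0.0, 'grip_width': 91.63290129822674}
```

View pics/side0.png

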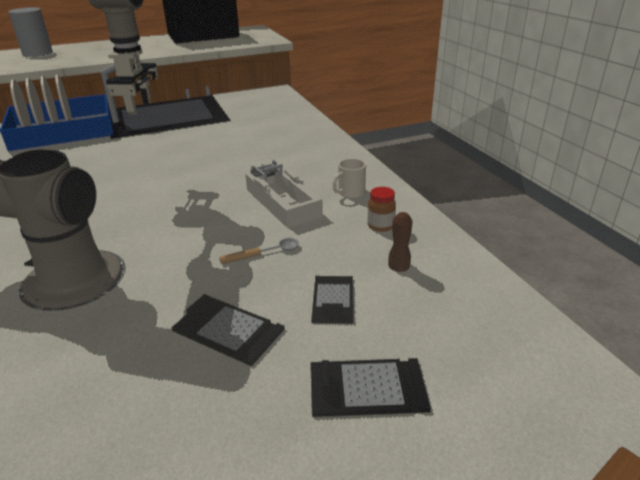

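View pics/top0.png

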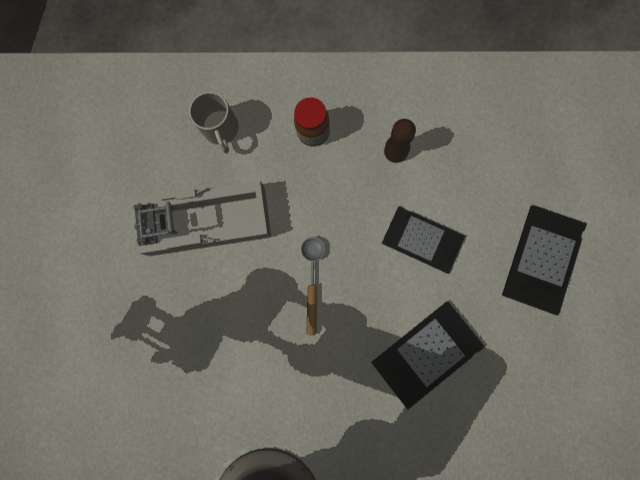

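The top view shows the tub at (135–270, 180–255), clip end to the left. Plate candidates are (424,240), (545,260) and (428,355). The one at (424,240) is the smallest, so I choose it and check it in one crop.

```bash
cat > h.py <<'E'
import numpy as np, cv2
from bench import bot
from scipy.spatial.transform import Rotation as R
def cam(n):
    m=bot.camera_model(n); return m["K"],np.array(m["origin"]),R.from_euler("xyz",m["orientation"]).as_matrix()
def px2w(n,uv,z):
    K,o,M=cam(n); out=[]
    for u,v in uv:
        d=np.linalg.inv(K)@[u,v,1]; d=M@[d[0],-d[1],-d[2]]; out.append(o+d*(z-o[2])/d[2])
    return np.array(out)
def w2px(n,P):
    K,o,M=cam(n); c=(np.atleast_2d(P)-o)@M; c=c*[1,-1,-1]; p=c@K.T; return p[:,:2]/p[:,2:]
E
python3 - <<'E'
from h import *
t=cv2.imread("pics/top0.png"); s=cv2.imread("pics/side0.png")
a=cv2.resize(t[170:265,125:285],(800,475),interpolation=cv2.INTER_CUBIC)
cv2.imwrite("pics/c1.png",a)
b=cv2.resize(t[195:285,370:480],(400,327),interpolation=cv2.INTER_CUBIC)
c=cv2.resize(s[265:330,295:375],(400,325),interpolation=cv2.INTER_CUBIC)
d=cv2.resize(s[150:235,235:335],(400,340),interpolation=cv2.INTER_CUBIC)
o=np.zeros((600,800,3),np.uint8); o[:327,:400]=b;o[:325,400:]=c
cv2.imwrite("pics/c2.png",o[:330])
# small plate outline
g=cv2.cvtColor(t,cv2.COLOR_BGR2GRAY)[195:285,370:480]
print(px2w("top",[(265,182),(270,235),(135,205),(424,240)],55))
m=(g<60).astype(np.uint8); m=cv2.morphologyEx(m,cv2.MORPH_CLOSE,np.ones((9,9)))
c,_=cv2.findContours(m,0,1); c=max(c,key=cv2.contourArea)
r=cv2.boxPoints(cv2.minAreaRect(c))+[370,195]; print(r); p=px2w("top",r,8); print(p,p.mean(0),np.linalg.norm(np.diff(p,axis=0),axis=1))
for i in range(4):
    e=p[(i+1)%4]-p[i]; print(np.degrees(np.arctan2(e[1],e[0])))
E
```

```text
[[ 633.3097589    14.3899239    55.        ]
 [ 525.43929704    0.75117402   55.        ]
 [ 583.78136014  277.30888432   55.        ]
 [ 518.81994241 -302.70237414   55.        ]]
[[381.26027298 243.02739716]
 [398.45205307 205.20547676]
 [465.65753174 235.75341797]
 [448.46574402 273.57534027]]
[[ 517.6906706  -223.46413319    8.        ]
 [ 597.77268974 -259.34999277    8.        ]
 [ 534.77216338 -396.81528895    8.        ]
 [ 456.43704163 -360.07100626    8.        ]] [ 526.66814134 -309.92510529    8.        ] [ 87.75491273 151.21433125  86.52475721]
-24.137810728402684
-114.62204884985807
154.87035873226992
65.84884767001037
```

View pics/c1.png

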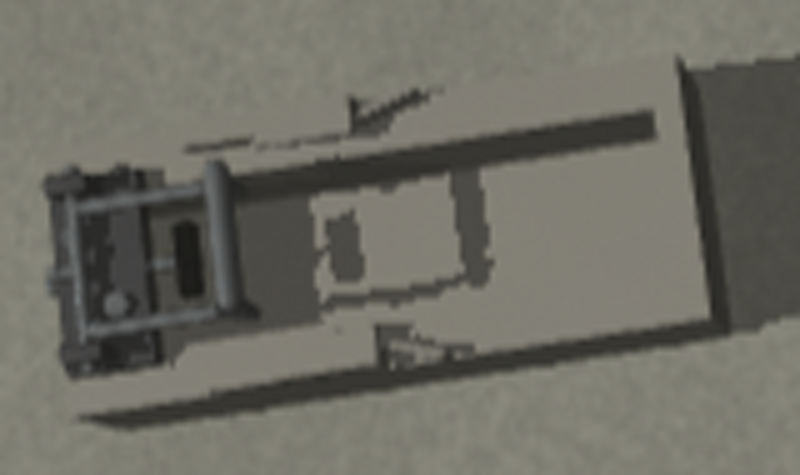

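View pics/c2.png

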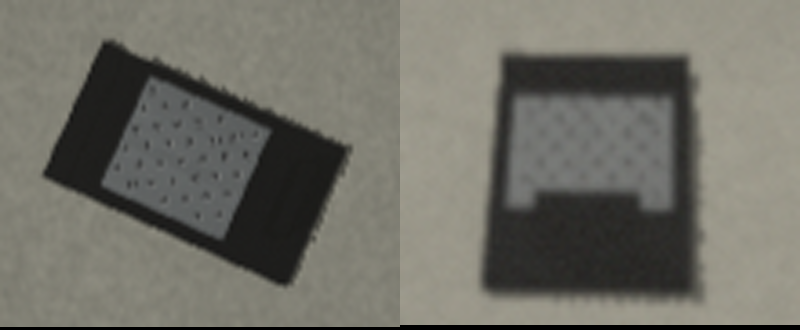

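```bash
cat >> h.py <<'E'
def tub2w(T,P):
    x,y,a=T; c,s=np.cos(a),np.sin(a); P=np.atleast_2d(P).astype(float)
    return np.c_[x+c*P[:,0]-s*P[:,1], y+s*P[:,0]+c*P[:,1], P[:,2]]
def w2tub(T,P):
    x,y,a=T; P=np.atleast_2d(P); c,s=np.cos(a),np.sin(a); d=P[:,:2]-[x,y]
    return np.c_[c*d[:,0]+s*d[:,1], -s*d[:,0]+c*d[:,1], P[:,2]]
E
python3 - <<'E'
from h import *
from scipy.optimize import least_squares
uv=np.array([(261,181.6),(268,234.4),(141,253)]); P=[[-130,-55,55],[-130,55,55],[130,55,55]]
f=lambda T:(w2px("top",tub2w(T,P))-uv).ravel()
r=least_squares(f,[575,140,1.7]); T=r.x; print(T,r.fun)
cr=lambda q:[(q[0]/5+125,q[1]/5+170)]
for q in [(218,172),(228,240),(238,305)]: print("bar",w2tub(T,px2w("top",cr(q),93)))
for n,(u0,v0,w,h,k) in {"top":(125,170,160,95,5),"side":(235,150,100,80,6)}.items():
    im=cv2.imread(f"pics/{n}0.png")[v0:v0+h,u0:u0+w]; im=cv2.resize(im,None,fx=k,fy=k,interpolation=cv2.INTER_CUBIC)
    def L(P,c):
        p=((w2px(n,tub2w(T,P))-[u0,v0]+.5)*k*16).astype(int); cv2.polylines(im,[p.reshape(-1,1,2)],False,c,1,cv2.LINE_AA,4)
    L([[-130,-55,55],[-130,55,55],[130,55,55],[130,-55,55],[-130,-55,55]],(0,0,255))
    L([[-130,-33,55],[70,-33,55]],(0,255,0));L([[-130,33,55],[70,33,55]],(0,255,0))
    for s in(1,-1): L([[-25,52.5*s,65],[0,44.5*s,65],[70,44.5*s,65]],(255,255,0))
    L([[42,-22,93],[42,22,93],[108,22,71],[108,-22,71],[42,-22,93]],(255,0,255))
    cv2.imwrite(f"pics/o_{n}.png",im)
a,b=cv2.imread("pics/o_top.png"),cv2.imread("pics/o_side.png")
b=cv2.resize(b,(150,120)) if 0 else b
cv2.imwrite("pics/o.png",np.vstack([cv2.resize(a,(520,309)),cv2.resize(b,(520,416))[:290]]))
E
```

```text
[560.34758237 140.78694494   1.72941317] [ 0.72356699 -0.52944115  0.52505113  0.01914442 -1.25627358  0.44489115]
bar [[ 48.96631445 -25.38784174  93.        ]]
bar [[47.65927806  1.76068197 93.        ]]
bar [[46.25129825 27.5178648  93.        ]]
```

View pics/o.png

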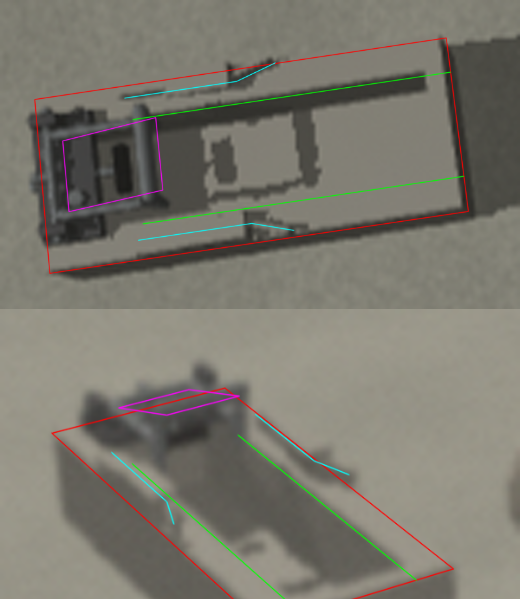

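The overlay fits the tub: fences and edges coincide within about 2 mm, and the bar shows about +5.7 mm clip-head shift. The small plate at (424,240) measures 150×87 mm, and its fin is at the world −y end. I start with the clip.

```bash
cat >> h.py <<'E'
T0=np.array([560.3,140.8,1.729])
def delta(target,head,T=T0):
    """tool-frame shift (m) after turning tool y to world heading `head`, and the turn"""
    s=bot.sense(); M=R.from_euler("xyz",s["tool_rot"]).as_matrix(); h=np.arctan2(M[1,1],M[0,1])
    turn=-((head-h+np.pi)%(2*np.pi)-np.pi); M2=M@R.from_euler("z",turn).as_matrix()
    print("yaw",turn.round(4),"shift",((np.array(target)-s["tcp_pos"])@M2/1000).round(4),"tub",w2tub(T,s["tcp_pos"]).round(1),"wf",s["wrist_force"].round(1),"w",round(s["grip_width"],1),"gf",round(s["grasp_force"],1),"t",round(s["t"],2),"tilt",M[:,2].round(4))
E
python3 - <<'E'
from h import *
delta(tub2w(T0,[47.5,0,140])[0],T0[2])
print(tub2w(T0,[47.5,0,140]), px2w("top",[(398,150),(312,125),(208,110)],0))
E
```

```text
yaw -0.628 shift [-0.2674 -0.3262  0.0862] tub [[373.8 267.3 226.1]] wf [1.2 0.6 0.1] w 91.6 gf 0.0 t 0.1 tilt [-8.0e-04 -1.1e-03 -1.0e+00]
[[552.81663303 187.7068142  140.        ]] [[ 720.13567277 -260.13191361    0.        ]
 [ 775.76127741  -74.21139787    0.        ]
 [ 809.82300673  156.17347682    0.        ]]
```

Request:
jog_arm(moves="0.03 0 0 0 -0.126;0.03 0 0 0 -0.126;0.03 0 0 0 -0.126;0.03 0 0 0 -0.125;0.03 0 0 0 -0.125;0.03 -0.04 -0.049 0;0.03 -0.04 -0.049 0 0")

```text
schema error: expected 5 numbers
```

Request:
jog_arm(moves="0.03 0 0 0 -0.126;0.03 0 0 0 -0.126;0.03 0 0 0 -0.126;0.03 0 0 0 -0.125;0.03 0 0 0 -0.125;0.03 -0.02 -0.025 0 0;0.03 -0.025 -0.03 0 0;0.03 -0.025 -0.03 0 0;0.03 -0.025 -0.03 0 0;0.03 -0.025 -0.03 0 0")

```text
t: 1.1
tcp_pos: [379.8, 342.6, 226.5]
tool_rot: [-3.141, -0.001, -2.983]
wrist_force: [0.6, 0.8, -0.1]
grip_width: 30.1
grasp_force: 0.0
```

Request:
jog_arm(moves="0.03 -0.025 -0.03 0 0;0.03 -0.025 -0.03 0.01 0;0.03 -0.025 -0.03 0.01 0;0.03 -0.025 -0.03 0.01 0;0.03 -0.02 -0.03 0.01 0;0.03 -0.015 -0.02 0.01 0;0.03 -0.01 -0.01 0.01 0;0.03 0 0 0 0;0.03 0 0 0 0")

```text
t: 2.0
tcp_pos: [549.8, 189.6, 166.4]
tool_rot: [3.141, -0.001, -2.983]
wrist_force: [-0.4, -0.4, 0.2]
grip_width: 30.0
grasp_force: 0.0
```

Run:
```python
from h import *
im=bot.read_camera("top")[:,:,::-1]; s=bot.read_camera("side")[:,:,::-1]
delta(tub2w(T0,[47.5,0,140])[0],T0[2])
a=cv2.resize(im[150:270,110:270],(600,450),interpolation=cv2.INTER_CUBIC)
b=cv2.resize(s[130:230,235:335],(450,450),interpolation=cv2.INTER_CUBIC)
cv2.imwrite("pics/p1.png",cv2.resize(np.hstack([a,b]),(800,343)))
```

```text
yaw 0.0014 shift [-0.0025 -0.0029  0.0273] tub [[ 50.3   2.5 167.3]] wf [ 0.5 -0.4  0.7] w 29.9 gf 0.0 t 2.1 tilt [ 4.e-04  5.e-04 -1.e+00]
```

View pics/p1.png

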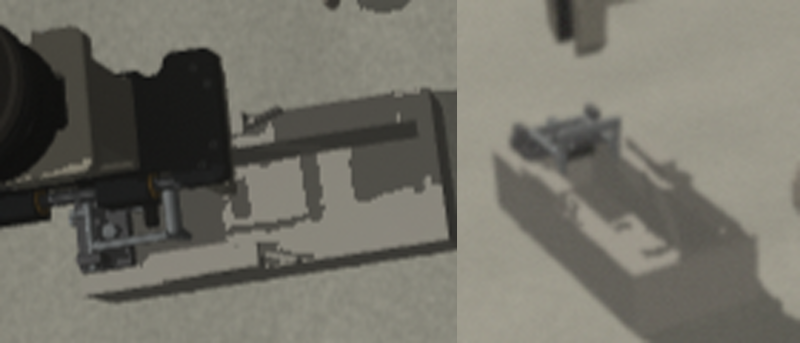

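The gripper hangs over the clip, with the fingers at crop (575,30) and the bar below at about (600,130) in the side view. I descend around the bar.

Request:
jog_arm(moves="0.03 -0.0025 -0.003 0.015 0;0.03 0 0 0.015 0;0.03 0 0 0.015 0;0.03 0 0 0.012 0;0.03 0 0 0.01 0;0.03 0 0 0.01 0;0.03 0 0 0.01 0;0.03 0 0 0 0;0.03 0 0 0 0")

```text
t: 3.0
tcp_pos: [553.6, 186.4, 79.7]
tool_rot: [3.142, -0.0, -2.983]
wrist_force: [-0.5, 0.5, -0.2]
grip_width: 29.9
grasp_force: 0.0
```

Request:
jog_arm(moves="0.018 0 0 0 0;0.014 0 0 0 0;0.012 0 0 0 0;0.01 0 0 0 0;0.006 0 0 0 0;0.006 0 0 0 0", newtons=6)

```text
t: 3.6
tcp_pos: [553.4, 189.3, 80.3]
tool_rot: [3.137, 0.002, -2.983]
wrist_force: [-1.2, 11.6, -0.8]
grip_width: 14.4
grasp_force: 6.0
```

Run:
```python
from h import *
delta(tub2w(T0,[47.5,0,80])[0],T0[2])
```

```text
yaw -0.0001 shift [ 0.0008 -0.0015  0.0003] tub [[49.  -0.8 80.3]] wf [-1.2 11.6 -0.8] w 14.4 gf 6.0 t 3.6 tilt [ 0.001   0.0046 -1.    ]
```

Request:
jog_arm(moves="0.006 0 0.002 0 0;0.006 0 0.002 0 0;0.006 0 0.001 0 0;0.006 0 0 0 0;0.006 0 0 0 0", newtons=6)

```text
t: 4.1
tcp_pos: [553.0, 191.7, 80.2]
tool_rot: [3.141, 0.001, -2.984]
wrist_force: [-0.0, 4.9, 2.0]
grip_width: 9.7
grasp_force: 6.0
```

Run:
```python
from h import *
delta(tub2w(T0,[47.5,0,80])[0],T0[2])
```

```text
yaw -0.0003 shift [ 0.0008 -0.0039  0.0002] tub [[51.4 -0.8 80.2]] wf [-0.   4.9  2. ] w 9.7 gf 6.0 t 4.1 tilt [ 0.001   0.0011 -1.    ]
```

The bar is gripped at tub x 51.4 and z about 93, so the hinge axis is at about 117.4 in my frame. I swing it up along the arc.

Request:
jog_arm(moves="0.004 0 0 0 0;0.004 0 0.001 0 0;0.004 0 0.0025 -0.0065 0;0.004 0 0.0032 -0.0062 0;0.004 0 0.0038 -0.0058 0;0.004 0 0.0043 -0.0055 0;0.004 0 0.0049 -0.005 0;0.004 0 0.0053 -0.0045 0", newtons=30)

```text
t: 4.9
tcp_pos: [549.6, 212.0, 113.2]
tool_rot: [-3.135, -0.001, -2.984]
wrist_force: [2.2, -13.7, 2.4]
grip_width: 9.0
grasp_force: 30.0
```

Request:
jog_arm(moves="0.004 0 0.0057 -0.0039 0;0.004 0 0.0061 -0.0033 0;0.004 0 0.0064 -0.0027 0;0.004 0 0.0066 -0.0021 0;0.004 0 0.0068 -0.0014 0;0.004 0 0.0069 -0.0007 0;0.004 0 0.0069 0 0;0.004 0 0.0069 0.0007 0;0.004 0 0.0068 0.0014 0;0.004 0 0 0 0")

```text
t: 5.9
tcp_pos: [539.1, 275.7, 124.4]
tool_rot: [3.141, -0.001, -2.983]
wrist_force: [1.6, 4.2, -2.1]
grip_width: 9.0
grasp_force: 30.0
```

Run:
```python
from h import *
s=bot.read_camera("side")[:,:,::-1]
delta(tub2w(T0,[47.5,0,80])[0],T0[2])
cv2.imwrite("pics/p2.png",cv2.resize(s[100:230,215:345],(520,520),interpolation=cv2.INTER_CUBIC))
```

```text
yaw 0.0008 shift [ 0.0003 -0.0887  0.0444] tub [[136.2  -0.3 124.5]] wf [ 0.7  4.4 -1.8] w 8.9 gf 30.0 t 5.95 tilt [-7.e-04  8.e-04 -1.e+00]
```

View pics/p2.png

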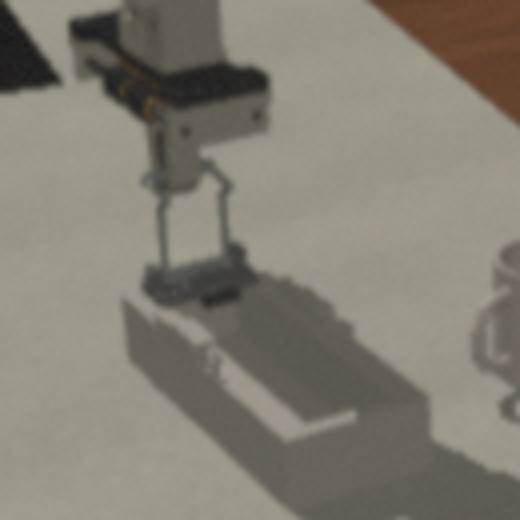

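The side view shows the clip standing upright at (190,220) in the crop, held by the fingers. I release it, rise, and go to the plate.

Request:
jog_arm(moves="0.012 0 0 0 0;0.02 0 0 0 0;0.03 0 0 0 0;0.04 0 0 0 0;0.04 0 0 -0.01 0;0.04 0 0 -0.02 0;0.04 0 0 -0.02 0;0.04 0 0 -0.02 0;0.04 0 0 0 0")

```text
t: 6.85
tcp_pos: [541.2, 274.5, 199.2]
tool_rot: [3.141, 0.007, -2.984]
wrist_force: [0.1, -0.2, -0.4]
grip_width: 40.0
grasp_force: 0.0
```

Run:
```python
from h import *
delta([503.8,-359.9,90],np.radians(65.4))
```

```text
yaw 0.5872 shift [-0.2295 -0.5928  0.1078] tub [[135.   -2.2 199.2]] wf [ 0.1 -0.2 -0.4] w 40.0 gf 0.0 t 6.85 tilt [ 0.0065  0.0018 -1.    ]
```

Request:
jog_arm(moves="0.05 0 0 0 0.118;0.05 0 0 0 0.118;0.05 0 0 0 0.117;0.05 0 0 0 0.117;0.05 0 0 0 0.117;0.05 -0.01 -0.026 0 0;0.05 -0.015 -0.04 0 0;0.05 -0.016 -0.041 0 0;0.05 -0.016 -0.041 0 0;0.05 -0.016 -0.041 0 0")

```text
t: 7.85
tcp_pos: [526.6, 70.3, 194.8]
tool_rot: [-3.141, -0.0, 2.713]
wrist_force: [-0.2, -0.7, 0.5]
grip_width: 50.1
grasp_force: 0.0
```

Request:
jog_arm(moves="0.05 -0.016 -0.041 0 0;0.05 -0.016 -0.041 0 0;0.05 -0.016 -0.041 0.005 0;0.05 -0.016 -0.041 0.01 0;0.05 -0.016 -0.041 0.01 0;0.05 -0.016 -0.041 0.01 0;0.05 -0.016 -0.041 0.01 0;0.05 -0.016 -0.041 0.01 0;0.05 -0.01 -0.03 0.01 0;0.05 -0.005 -0.02 0.005 0")

```text
t: 8.85
tcp_pos: [498.7, -333.5, 123.5]
tool_rot: [-3.142, -0.002, 2.711]
wrist_force: [-0.4, 0.6, -0.3]
grip_width: 50.0
grasp_force: 0.0
```

Run:
```python
from h import *
s=bot.read_camera("side")[:,:,::-1];t=bot.read_camera("top")[:,:,::-1]
delta([503.8,-359.9,90],np.radians(65.4))
cv2.imwrite("pics/p3.png",np.hstack([cv2.resize(s[130:340,240:450],(400,400),interpolation=cv2.INTER_CUBIC),cv2.resize(t[180:310,360:490],(400,400),interpolation=cv2.INTER_CUBIC)]))
```

```text
yaw -0.003 shift [-0.0159 -0.0217  0.0334] tub [[-458.7  135.8  123.5]] wf [ 0.3 -0.   0.2] w 49.9 gf 0.0 t 8.95 tilt [-2.2e-03  8.0e-04 -1.0e+00]
```

View pics/p3.png

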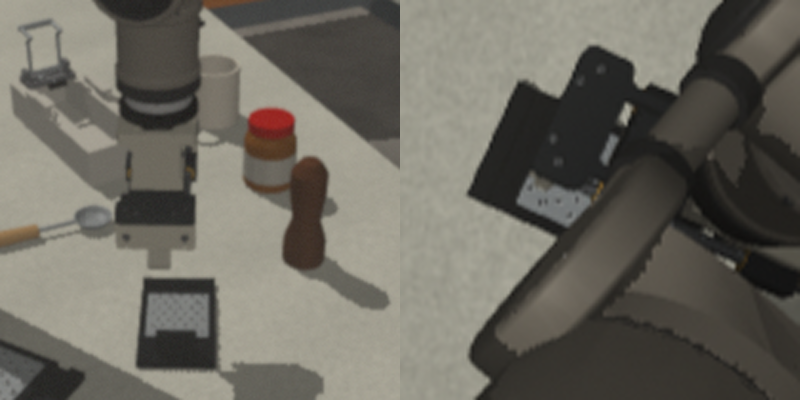

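The clip stands open at (40,50) in the left half. The gripper is in front of the fin, which shows as the notch at (180,335). I check the fin position from the side view.

Run:
```python
from h import *
# side0 crop: fin top far edge ends ; plate top corners
f=lambda x,y:((x-400)/5+295,y/5+265)
print(px2w("side",[f(535,192),f(641,192)],34))
print(px2w("side",[f(502,55),f(688,55),f(694,290),f(483,290)],8))
a=np.radians(65.4); c=np.array([526.7,-309.9]); ex=np.array([np.cos(a),np.sin(a)]); ey=np.array([-ex[1],ex[0]])
for x,y,z in [(-50,22,34),(-50,-22,34),(75,43,8),(75,-43,8),(-75,-43,8),(-75,43,8)]: print((c+x*ex+y*ey).round(1), w2px("side",[*(c+x*ex+y*ey),z]).round(1))
```

```text
[[ 486.79426124 -350.43001468   34.        ]
 [ 526.55679147 -367.1103031    34.        ]]
[[ 519.43584139 -227.80878906    8.        ]
 [ 597.08959673 -260.67430417    8.        ]
 [ 534.31531742 -402.6230502     8.        ]
 [ 455.92711768 -369.92484175    8.        ]]
[ 485.9 -346.2] [[320.8 302.3]]
[ 525.9 -364.5] [[342.4 302.7]]
[ 518.8 -223.8] [[314.5 275.1]]
[ 597.  -259.6] [[352.4 275.7]]
[ 534.6 -396. ] [[352.5 320.9]]
[ 456.4 -360.2] [[310.1 319.9]]
```

Request:
jog_arm(moves="0.05 -0.008 -0.011 0 0;0.05 -0.008 -0.012 0 0;0.05 0 0 0.015 0;0.05 0 0 0.018 0;0.05 0 0 0.02 0;0.05 0 0 0.02 0;0.05 0 0 0.02 0;0.05 0 0 0.012 0;0.05 0 0 0.005 0;0.05 0 0 0 0")

```text
t: 9.95
tcp_pos: [505.1, -358.2, 14.9]
tool_rot: [3.141, -0.001, 2.713]
wrist_force: [-0.2, 0.0, -0.1]
grip_width: 50.2
grasp_force: 0.0
```

Request:
jog_arm(moves="0.02 0 0 0 0;0.015 0 0 0 0;0.005 0 0 0 0;0.005 0 0 0 0;0.005 0 0 0 0;0.005 0 0 0 0", newtons=35)

```text
t: 10.55
tcp_pos: [505.2, -358.7, 15.3]
tool_rot: [3.142, 0.0, 2.713]
wrist_force: [0.7, 0.4, 0.0]
grip_width: 9.7
grasp_force: 35.0
```

Request:
jog_arm(moves="0.005 0 0 -0.005 0;0.005 0 0 -0.015 0;0.005 0 0 -0.02 0;0.005 0 0 -0.025 0;0.005 0 0 -0.025 0;0.005 0 0 -0.025 0;0.005 0 0 -0.015 0;0.005 0 0 0 0")

```text
t: 11.35
tcp_pos: [506.3, -359.7, 149.0]
tool_rot: [-3.14, 0.006, 2.713]
wrist_force: [0.8, -0.2, -0.9]
grip_width: 9.7
grasp_force: 35.0
```

Run:
```python
from h import *
delta([*tub2w(T0,[-168,0,0])[0][:2],90],T0[2])
```

```text
yaw -0.5869 shift [-0.1319  0.318   0.0579] tub [[-485.7  132.2  149. ]] wf [ 0.8 -0.2 -0.9] w 9.7 gf 35.0 t 11.35 tilt [ 0.0046 -0.0041 -1.    ]
```

Request:
jog_arm(moves="0.005 0 0 0 -0.06;0.005 0 0 0 -0.107;0.005 0 0 0 -0.12;0.005 0 0 0 -0.12;0.005 0 0 0 -0.12;0.005 0 0 0 -0.06;0.005 -0.006 0.014 0 0;0.005 -0.01 0.025 0 0;0.005 -0.012 0.03 0 0;0.005 -0.014 0.035 0 0")

```text
t: 12.35
tcp_pos: [530.0, -247.6, 144.7]
tool_rot: [3.141, -0.0, -2.987]
wrist_force: [1.3, 0.5, -1.3]
grip_width: 9.8
grasp_force: 35.0
```

Request:
jog_arm(moves="0.005 -0.014 0.035 0 0;0.005 -0.014 0.035 0 0;0.005 -0.014 0.035 0 0;0.005 -0.014 0.035 0 0;0.005 -0.013 0.03 0 0;0.005 -0.012 0.025 0 0;0.005 -0.009 0.019 0 0;0.005 0 0 0 0;0.005 0 0 0 0")

```text
t: 13.25
tcp_pos: [584.8, -23.0, 144.9]
tool_rot: [3.141, -0.001, -2.983]
wrist_force: [0.3, -1.5, -1.8]
grip_width: 10.0
grasp_force: 35.0
```

Run:
```python
from h import *
s=bot.read_camera("side")[:,:,::-1];t=bot.read_camera("top")[:,:,::-1]
delta([*tub2w(T0,[-168,0,0])[0][:2],90],T0[2])
cv2.imwrite("pics/t4.png",t);cv2.imwrite("pics/s4.png",s)
cv2.imwrite("pics/p4.png",np.hstack([cv2.resize(s[120:250,220:350],(400,400),interpolation=cv2.INTER_CUBIC),cv2.resize(t[150:280,150:280],(400,400),interpolation=cv2.INTER_CUBIC)]))
```

```text
yaw -0.0011 shift [-0.0017 -0.0011  0.055 ] tub [[-166.9    1.7  145. ]] wf [ 0.2 -0.9 -0.8] w 9.6 gf 35.0 t 13.35 tilt [-6.e-04 -1.e-04 -1.e+00]
```

View pics/p4.png

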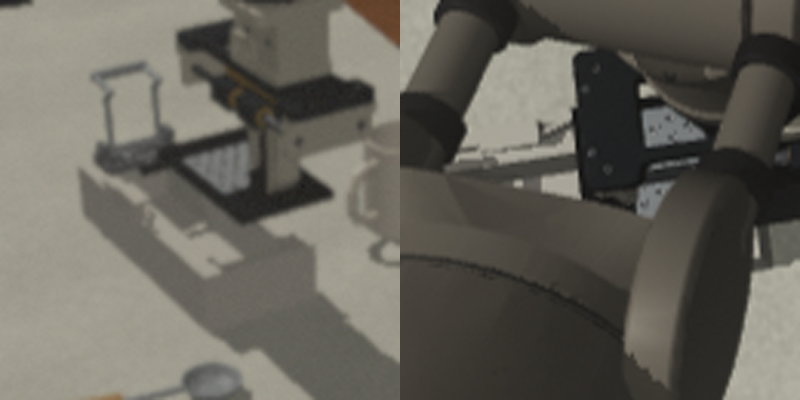

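The plate hangs level over the tub front, with side-view corners at (245,222), (333,190) and (175,150). I compare these with prediction.

Run:
```python
from h import *
s=bot.sense(); p=s["tcp_pos"]; t=w2tub(T0,p)[0]
k=400/130
for q,(x,y) in {(245,222):(-75,43),(333,190):(-75,-43),(175,150):(75,43)}.items():
    uv=(q[0]/k+220,q[1]/k+120)
    print(w2px("side",tub2w(T0,[t[0]+55+x,t[1]+y,p[2]-15.3+4])).round(1),np.round(uv,1), "meas tub", w2tub(T0,px2w("side",[uv],p[2]-11.3)).round(1))
# tub front corners in side view
for q,P in {(203,340):[-130,55,0],(317,242):[-130,-55,55],(205,293):[-130,55,55],(80,170):[130,55,55]}.items():
    uv=(q[0]/k+220,q[1]/k+120); print(P,w2px("side",tub2w(T0,P)).round(1),np.round(uv,1),w2tub(T0,px2w("side",[uv],P[2])).round(1))
```

```text
[[297.8 191.2]] [299.6 192.1] meas tub [[-193.6   43.4  133.7]]
[[328.1 182.4]] [328.2 181.8] meas tub [[-184.   -43.5  133.7]]
[[270.6 168.7]] [276.9 168.8] meas tub [[-46.2  30.8 133.7]]
[-130, 55, 0] [[286.2 228.6]] [286.  230.5] [[-138.1   59.8    0. ]]
[-130, -55, 55] [[321.6 199.4]] [323.  198.6] [[-128.5  -60.4   55. ]]
[-130, 55, 55] [[285.  210.5]] [286.6 215.2] [[-153.3   62.5   55. ]]
[130, 55, 55] [[244.4 173.3]] [246.  175.2] [[115.5  56.3  55. ]]
```

Request:
jog_arm(moves="0.005 -0.0017 0 0.005 0;0.005 0 0 0.012 0;0.005 0 0 0.015 0;0.005 0 0 0.015 0;0.005 0 0 0.012 0;0.005 0 0 0.007 0;0.005 0 0 0.003 0;0.005 0 0 0.001 0;0.005 0 0 0 0;0.005 0 0 0 0")

```text
t: 14.35
tcp_pos: [587.5, -23.6, 75.8]
tool_rot: [-3.141, 0.001, -2.983]
wrist_force: [1.1, 0.4, -1.7]
grip_width: 9.5
grasp_force: 35.0
```

Request:
jog_arm(moves="0.005 0 0 0.001 0;0.005 0 0 0.001 0;0.005 0 0 0.001 0;0.005 0 0 0 0;0.005 0 0 0 0")

```text
t: 14.85
tcp_pos: [587.1, -23.5, 72.2]
tool_rot: [3.142, 0.0, -2.983]
wrist_force: [0.3, -0.3, -1.2]
grip_width: 9.7
grasp_force: 35.0
```

Request:
jog_arm(moves="0.005 0 0 0.001 0;0.005 0 0 0.0005 0;0.005 0 0 0.0005 0;0.005 0 0 0 0;0.005 0 0 0 0")

```text
t: 15.35
tcp_pos: [587.1, -23.6, 70.3]
tool_rot: [3.142, 0.0, -2.983]
wrist_force: [-1.4, -0.7, -0.1]
grip_width: 9.4
grasp_force: 35.0
```

Request:
jog_arm(moves="0.005 0 0 0.0005 0;0.005 0 0 0.0005 0;0.005 0 0 0 0;0.005 0 0 0 0")

```text
t: 15.75
tcp_pos: [587.2, -23.7, 70.0]
tool_rot: [-3.141, 0.001, -2.983]
wrist_force: [-1.8, -0.5, 6.4]
grip_width: 9.6
grasp_force: 35.0
```

Request:
jog_arm(moves="0.005 0 0.001 -0.0005 0;0.005 0 0.003 0 0;0.005 0 0.003 0 0;0.005 0 0.003 0 0;0.005 0 0.003 0 0;0.005 0 0.003 0 0;0.005 0 0.002 0 0;0.005 0 0 0 0")

```text
t: 16.55
tcp_pos: [584.8, -5.5, 70.3]
tool_rot: [-3.141, 0.002, -2.983]
wrist_force: [-0.3, -1.1, 6.1]
grip_width: 9.5
grasp_force: 35.0
```

Request:
jog_arm(moves="0.005 0 0.002 0 0;0.005 0 0.002 0 0;0.005 0 0.002 0 0;0.005 0 0.002 0 0;0.005 0 0.002 0 0;0.005 0 0 0 0")

```text
t: 17.15
tcp_pos: [583.3, 4.2, 70.3]
tool_rot: [-3.141, 0.002, -2.983]
wrist_force: [-0.3, -2.5, 5.9]
grip_width: 9.6
grasp_force: 35.0
```

Run:
```python
from h import *
delta([*tub2w(T0,[-63,0,0])[0][:2],70],T0[2]); print(bot.sense()["moment"])
```

```text
yaw 0.0003 shift [0.0012 0.0755 0.0003] tub [[-138.5   -1.2   70.3]] wf [-0.3 -2.5  5.9] w 9.6 gf 35.0 t 17.15 tilt [ 1.8e-03 -3.0e-04 -1.0e+00]
[-0.26613212  0.04365491  0.0642777 ]
```

Request:
jog_arm(moves="0.005 0.0005 0.002 -0.0004 0;0.005 0.0005 0.002 0 0;0.005 0 0.002 0 0;0.005 0 0.002 0 0;0.005 0 0.002 0 0;0.005 0 0 0 0")

```text
t: 17.75
tcp_pos: [580.5, 14.0, 70.3]
tool_rot: [-3.142, 0.001, -2.983]
wrist_force: [2.9, -2.3, 4.6]
grip_width: 9.6
grasp_force: 35.0
```

Request:
jog_arm(moves="0.005 0 0.002 0 0;0.005 0 0.002 0 0;0.005 0 0.002 0 0;0.005 0 0.002 0 0;0.005 0 0.002 0 0;0.005 0 0 0 0")

```text
t: 18.35
tcp_pos: [579.2, 23.9, 70.3]
tool_rot: [3.141, 0.002, -2.984]
wrist_force: [3.8, -1.9, 4.8]
grip_width: 9.8
grasp_force: 35.1
```

Request:
jog_arm(moves="0.005 0 0.002 0 0;0.005 0 0.002 0 0;0.005 0 0.002 0 0;0.005 0 0.002 0 0;0.005 0 0.002 0 0;0.005 0 0 0 0")

```text
t: 18.95
tcp_pos: [577.5, 33.7, 70.3]
tool_rot: [3.142, 0.001, -2.984]
wrist_force: [3.8, -2.2, 2.7]
grip_width: 9.8
grasp_force: 35.1
```

Request:
jog_arm(moves="0.005 -0.0007 0.002 0 0;0.005 0 0.002 0 0;0.005 0 0.002 0 0;0.005 0 0.002 0 0;0.005 0 0.002 0 0;0.005 0 0 0 0")

```text
t: 19.55
tcp_pos: [576.5, 43.6, 70.3]
tool_rot: [3.142, 0.001, -2.984]
wrist_force: [4.2, -2.1, 5.1]
grip_width: 9.7
grasp_force: 35.1
```

Request:
jog_arm(moves="0.005 0 0.002 0 0;0.005 0 0.002 0 0;0.005 0 0.002 0 0;0.005 0 0.002 0 0;0.005 0 0.002 0 0;0.005 0 0 0 0")

```text
t: 20.15
tcp_pos: [575.0, 53.4, 70.3]
tool_rot: [-3.142, 0.001, -2.983]
wrist_force: [4.1, -3.2, 4.1]
grip_width: 9.7
grasp_force: 35.1
```

Run:
```python
from h import *
delta([*tub2w(T0,[-63,0,0])[0][:2],70],T0[2]); print(bot.sense()["moment"])
```

```text
yaw -0.0001 shift [0.0007 0.0256 0.0003] tub [[-88.6  -0.7  70.3]] wf [ 4.1 -3.2  4.1] w 9.7 gf 35.1 t 20.15 tilt [ 1.1e-03  1.0e-04 -1.0e+00]
[-0.38374826 -0.67963343 -0.26307719]
```

Request:
jog_arm(moves="0.005 -0.0005 0.002 0 0.004;0.005 -0.0005 0.002 0 0.004;0.005 0 0.002 0 0;0.005 0 0.002 0 0;0.005 0 0.002 0 0;0.005 0 0 0 0")

```text
t: 20.75
tcp_pos: [573.6, 63.5, 70.3]
tool_rot: [-3.142, -0.001, -2.991]
wrist_force: [0.7, -3.4, 6.4]
grip_width: 9.4
grasp_force: 35.0
```

Request:
jog_arm(moves="0.005 0 0.002 0 0;0.005 0 0.002 0 0;0.005 0 0.002 0 0;0.005 0 0.001 0 0;0.005 0 0 0 0;0.005 0 0 0 0")

```text
t: 21.35
tcp_pos: [572.5, 70.3, 70.3]
tool_rot: [-3.142, -0.001, -2.991]
wrist_force: [1.0, -3.5, 7.8]
grip_width: 9.5
grasp_force: 35.0
```

Run:
```python
from h import *
delta([*tub2w(T0,[-56,0,0])[0][:2],70],T0[2]); print(bot.sense()["moment"])
```

```text
yaw -0.0075 shift [0.001  0.0156 0.0003] tub [[-71.6  -1.   70.3]] wf [ 1.  -3.5  7.8] w 9.5 gf 35.0 t 21.35 tilt [-7.e-04 -1.e-04 -1.e+00]
[-0.50371224 -0.25850598  0.03100827]
```

Request:
jog_arm(moves="0.005 0 0.001 -0.0003 0;0.005 0 0.001 0 0;0.005 0 0.001 0 0;0.005 0 0.001 0 0;0.005 0 0 0 0")

```text
t: 21.85
tcp_pos: [571.9, 74.4, 70.3]
tool_rot: [3.141, -0.001, -2.991]
wrist_force: [1.1, -2.0, 5.1]
grip_width: 9.3
grasp_force: 35.0
```

Request:
jog_arm(moves="0.005 0 0.001 0 0;0.005 0 0.001 0 0;0.005 0 0.001 0 0;0.005 0 0 0 0")

```text
t: 22.25
tcp_pos: [571.4, 77.4, 70.3]
tool_rot: [3.141, -0.001, -2.991]
wrist_force: [2.1, -3.0, 5.5]
grip_width: 9.5
grasp_force: 35.0
```

Request:
jog_arm(moves="0.005 0 0.001 0 0;0.005 0 0.001 0 0;0.005 0 0.001 0 0;0.005 0 0 0 0")

```text
t: 22.65
tcp_pos: [571.0, 80.3, 70.3]
tool_rot: [3.141, -0.001, -2.991]
wrist_force: [0.5, -2.3, 5.4]
grip_width: 9.5
grasp_force: 35.0
```

Request:
jog_arm(moves="0.005 0 0.001 0 0;0.005 0 0.001 0 0;0.005 0 0 0 0")

```text
t: 22.95
tcp_pos: [570.7, 82.3, 70.3]
tool_rot: [3.142, -0.001, -2.991]
wrist_force: [1.8, -2.8, 4.8]
grip_width: 9.6
grasp_force: 35.0
```

Request:
jog_arm(moves="0.005 0 0.001 0 0;0.005 0 0.001 0 0;0.005 0 0 0 0")

```text
t: 23.25
tcp_pos: [570.4, 84.3, 70.3]
tool_rot: [3.141, -0.001, -2.991]
wrist_force: [1.7, -2.2, 5.3]
grip_width: 9.7
grasp_force: 35.0
```

Request:
jog_arm(moves="0.005 0 0.001 0 0;0.005 0 0 0 0")

```text
t: 23.45
tcp_pos: [570.2, 85.2, 70.3]
tool_rot: [3.142, -0.001, -2.991]
wrist_force: [0.7, -3.3, 5.9]
grip_width: 9.8
grasp_force: 35.0
```

Request:
jog_arm(moves="0.005 0 0.001 0 0;0.005 0 0 0 0")

```text
t: 23.65
tcp_pos: [570.1, 86.2, 70.3]
tool_rot: [3.142, -0.001, -2.991]
wrist_force: [1.2, -3.2, 5.2]
grip_width: 9.6
grasp_force: 35.0
```

Request:
jog_arm(moves="0.005 0 0.001 0 0;0.005 0 0 0 0")

```text
t: 23.85
tcp_pos: [570.0, 86.9, 70.3]
tool_rot: [-3.141, -0.001, -2.991]
wrist_force: [1.3, -4.3, 6.0]
grip_width: 9.9
grasp_force: 35.0
```

Request:
jog_arm(moves="0.005 0 0.0005 0 0;0.005 0 0 0 0")

```text
t: 24.05
tcp_pos: [570.0, 87.2, 70.3]
tool_rot: [-3.141, -0.001, -2.991]
wrist_force: [1.2, -4.4, 5.2]
grip_width: 9.7
grasp_force: 35.0
```

Request:
jog_arm(moves="0.005 0 0.0005 0 0;0.005 0 0 0 0")

```text
t: 24.25
tcp_pos: [570.0, 87.5, 70.3]
tool_rot: [-3.141, -0.001, -2.991]
wrist_force: [1.3, -6.6, 5.2]
grip_width: 9.9
grasp_force: 35.0
```

Request:
jog_arm(moves="0.005 0 0.0005 0 0;0.005 0 0 0 0")

```text
t: 24.45
tcp_pos: [569.9, 87.9, 70.3]
tool_rot: [-3.14, -0.001, -2.991]
wrist_force: [1.8, -5.5, 5.3]
grip_width: 9.8
grasp_force: 35.0
```

Request:
jog_arm(moves="0.005 0 0.0005 0 0;0.005 0 0 0 0")

```text
t: 24.65
tcp_pos: [569.8, 88.2, 70.3]
tool_rot: [-3.14, -0.001, -2.991]
wrist_force: [2.3, -6.8, 5.0]
grip_width: 9.5
grasp_force: 35.0
```

Request:
jog_arm(moves="0.005 0 0 0 0;0.005 0 0 0 0;0.005 0 0 0 0")

```text
t: 24.95
tcp_pos: [569.9, 88.2, 70.3]
tool_rot: [-3.14, -0.001, -2.991]
wrist_force: [1.8, -7.8, 5.1]
grip_width: 9.6
grasp_force: 35.0
```

Request:
jog_arm(moves="0.005 0 -0.0005 0 0;0.005 0 -0.0005 0 0;0.005 0 -0.0005 0 0;0.005 0 -0.0005 0 0;0.005 0 -0.0003 0 0;0.005 0 0 0 0;0.005 0 0 0 0")

```text
t: 25.65
tcp_pos: [569.9, 87.7, 70.3]
tool_rot: [3.14, -0.001, -2.991]
wrist_force: [1.0, -0.3, 4.6]
grip_width: 9.9
grasp_force: 35.0
```

Request:
jog_arm(moves="0.005 0 -0.0005 -0.0003 0;0.005 0 -0.0005 -0.0003 0;0.005 0 -0.0003 0 0;0.005 0 -0.0003 0 0;0.005 0 0 0 0;0.005 0 0 0 0")

```text
t: 26.25
tcp_pos: [570.2, 85.2, 70.6]
tool_rot: [3.141, -0.001, -2.991]
wrist_force: [0.8, 0.1, -0.9]
grip_width: 9.7
grasp_force: 35.0
```

Request:
jog_arm(moves="0.005 0 0.0005 0.0003 0;0.005 0 0.0005 0 0;0.005 0 0 0 0;0.005 0 0 0 0")

```text
t: 26.65
tcp_pos: [570.3, 86.2, 70.6]
tool_rot: [3.142, -0.001, -2.991]
wrist_force: [0.9, 0.0, -1.6]
grip_width: 9.7
grasp_force: 35.0
```

Request:
jog_arm(moves="0.012 0 0 0 0;0.014 0 0 0 0;0.018 0 0 0 0;0.024 0 0 0 0;0.03 0 0 0 0;0.03 0 0 0 0;0.03 0 0 -0.01 0;0.03 0 0 -0.02 0;0.03 0 0 -0.025 0;0.03 0 0 -0.02 0")

```text
t: 27.65
tcp_pos: [570.9, 86.3, 147.8]
tool_rot: [-3.141, 0.002, -2.991]
wrist_force: [0.1, 0.0, -1.0]
grip_width: 30.2
grasp_force: 0.0
```

Run:
```python
from h import *
s=bot.read_camera("side")[:,:,::-1]
delta([*tub2w(T0,[141,-0.5,0])[0][:2],185],T0[2]-0.008)
cv2.imwrite("pics/p5.png",cv2.resize(s[110:230,225:345],(560,560),interpolation=cv2.INTER_CUBIC))
```

```text
yaw 0.0001 shift [ 0.0044  0.1966 -0.034 ] tub [[-55.7  -3.5 151.2]] wf [ 0.7 -0.3  2.1] w 29.8 gf 0.0 t 27.7 tilt [ 7.2e-03  2.0e-04 -1.0e+00]
```

View pics/p5.png

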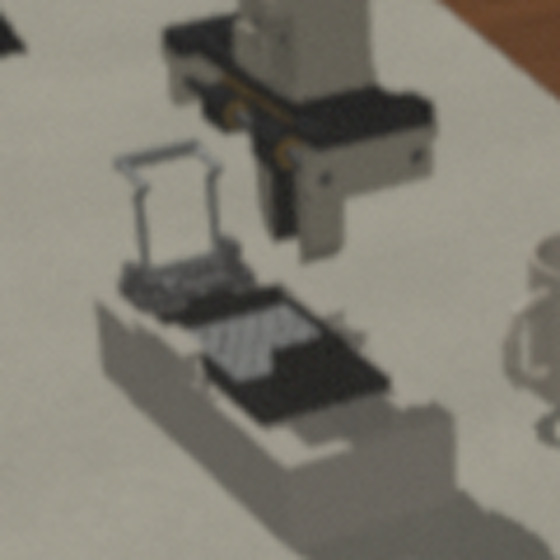

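The plate lies flat and seated between the rails, with its rear at (240,300). The clip is up, with the bar at (155,158). I go over the bar.

Request:
jog_arm(moves="0.05 0 0 -0.014 0;0.05 0 0 -0.02 0;0.05 0.001 0.02 0 0;0.05 0.001 0.03 0 0;0.05 0.001 0.03 0 0;0.05 0.001 0.03 0 0;0.05 0 0.03 0 0;0.05 0 0.03 0 0;0.05 0 0.02 0 0;0.05 0 0.006 0 0")

```text
t: 28.7
tcp_pos: [536.6, 281.4, 179.9]
tool_rot: [3.141, 0.0, -2.989]
wrist_force: [0.3, -0.4, -0.1]
grip_width: 49.9
grasp_force: 0.0
```

Request:
jog_arm(moves="0.05 0 0 0.01 0;0.05 0 0 0.015 0;0.05 0 0 0.015 0;0.05 0 0 0.012 0;0.05 0 0 0.007 0;0.05 0 0 0.003 0;0.05 0 0 0 0")

```text
t: 29.4
tcp_pos: [537.3, 279.1, 117.5]
tool_rot: [-3.142, -0.0, -2.992]
wrist_force: [-0.4, 0.4, -1.2]
grip_width: 49.8
grasp_force: 0.0
```

Run:
```python
from h import *
delta([*tub2w(T0,[141,-0.5,0])[0][:2],123.5],T0[2]-0.008)
```

```text
yaw -0.0004 shift [-0.0014  0.0008 -0.006 ] tub [[140.2   0.9 117.5]] wf [-0.4  0.4 -1.2] w 49.8 gf 0.0 t 29.4 tilt [-3.e-04 -1.e-04 -1.e+00]
```

Request:
jog_arm(moves="0.03 0 0 -0.006 0;0.02 0 0 0 0;0.015 0 0 0 0;0.01 0 0 0 0;0.006 0 0 0 0;0.006 0 0 0 0;0.006 0 0 0 0", newtons=8)

```text
t: 30.1
tcp_pos: [537.1, 280.2, 123.7]
tool_rot: [3.14, 0.0, -2.991]
wrist_force: [-0.2, 4.3, -0.9]
grip_width: 9.6
grasp_force: 8.0
```

Run:
```python
from h import *
delta([*tub2w(T0,[141,-0.5,0])[0][:2],123.5],T0[2]-0.008)
```

```text
yaw 0.0002 shift [-0.0015 -0.0003  0.0002] tub [[141.3   1.  123.7]] wf [-0.2  4.3 -0.9] w 9.6 gf 8.0 t 30.1 tilt [ 0.      0.0012 -1.    ]
```

Request:
jog_arm(moves="0.004 0 0 0 0;0.004 0 -0.0066 -0.0021 0;0.004 0 -0.0068 -0.0014 0;0.004 0 -0.0069 -0.0007 0;0.004 0 -0.007 0 0;0.004 0 -0.0069 0.0007 0;0.004 0 -0.0068 0.0014 0;0.004 0 -0.0066 0.002 0;0.004 0 0 0 0", newtons=30)

```text
t: 31.0
tcp_pos: [545.0, 232.2, 124.6]
tool_rot: [3.141, 0.002, -2.992]
wrist_force: [0.3, 2.2, 4.8]
grip_width: 9.1
grasp_force: 30.0
```

Run:
```python
from h import *
delta([*tub2w(T0,[117.4-23.8*1-6.4*0-6.41*0,0,0])[0][:2],123.7],T0[2]-0.008)
```

```text
yaw -0.0003 shift [-0.0007  0.001   0.0009] tub [[ 92.7   0.7 124.6]] wf [0.3 2.2 4.8] w 9.1 gf 30.0 t 31.0 tilt [ 1.8e-03  5.0e-04 -1.0e+00]
```

Request:
jog_arm(moves="0.004 0 -0.0056 0.0032 0;0.004 0 -0.0061 0.0034 0;0.004 0 -0.0057 0.0039 0;0.004 0 -0.0053 0.0045 0;0.004 0 -0.0049 0.005 0;0.004 0 -0.0043 0.0055 0;0.004 0 0 0 0")

```text
t: 31.7
tcp_pos: [549.7, 199.5, 97.0]
tool_rot: [-3.14, -0.0, -2.992]
wrist_force: [6.5, -2.3, -3.7]
grip_width: 9.0
grasp_force: 30.0
```

Run:
```python
from h import *
delta([*tub2w(T0,[117.4-56.55,0.5,0])[0][:2],71+40.5-12.6],T0[2]-0.008)
```

```text
yaw -0.0008 shift [-0.0007  0.0012 -0.0019] tub [[59.7  1.3 97. ]] wf [ 6.5 -2.3 -3.7] w 9.0 gf 30.0 t 31.7 tilt [ 1.0e-04 -1.2e-03 -1.0e+00]
```

Request:
jog_arm(moves="0.004 -0.0004 -0.0025 0.004 0;0.004 -0.0003 -0.002 0.004 0;0.004 0 -0.0014 0.003 0;0.004 0 -0.0008 0.002 0;0.004 0 0 0 0;0.004 0 0 0 0")

```text
t: 32.3
tcp_pos: [550.6, 193.4, 84.4]
tool_rot: [-3.14, -0.001, -2.991]
wrist_force: [4.8, -3.9, -3.4]
grip_width: 9.2
grasp_force: 30.0
```

Run:
```python
from h import *
delta([*tub2w(T0,[52.3,0.5,0])[0][:2],83],T0[2]-0.008)
```

```text
yaw -0.0 shift [-0.0008 -0.0012  0.0014] tub [[53.5  1.3 84.4]] wf [ 4.8 -3.9 -3.4] w 9.2 gf 30.0 t 32.3 tilt [-0.0011 -0.0013 -1.    ]
```

Request:
jog_arm(moves="0.004 -0.0005 -0.0006 0.001 0;0.004 0 -0.0003 0.001 0;0.004 0 0 0 0;0.004 0 0 0 0")

```text
t: 32.7
tcp_pos: [550.8, 192.7, 82.4]
tool_rot: [-3.141, -0.002, -2.991]
wrist_force: [2.7, -4.6, -2.7]
grip_width: 9.0
grasp_force: 30.0
```

Request:
jog_arm(moves="0.004 -0.0003 0.0002 0.0005 0;0.004 0 0 0.0005 0;0.004 0 0 0 0;0.004 0 0 0 0")

```text
t: 33.1
tcp_pos: [550.9, 192.5, 81.9]
tool_rot: [-3.14, -0.003, -2.991]
wrist_force: [1.5, -7.2, -0.5]
grip_width: 8.8
grasp_force: 30.0
```

Request:
jog_arm(moves="0.004 0 -0.0007 0.0003 0;0.004 0 -0.0006 0.0003 0;0.004 0 0 0 0;0.012 0 0 0 0;0.014 0 0 0 0;0.018 0 0 0 0;0.022 0 0 0 0;0.026 0 0 0 0;0.026 0 0 0 0")

```text
t: 34.0
tcp_pos: [551.9, 192.6, 81.7]
tool_rot: [3.141, 0.0, -2.991]
wrist_force: [0.2, -0.3, -0.1]
grip_width: 25.7
grasp_force: 0.0
```

Request:
jog_arm(moves="0.026 0 0 -0.005 0;0.026 0 0 -0.01 0;0.026 0 0 -0.015 0;0.026 0 0 -0.025 0;0.026 0 0 -0.025 0;0.026 -0.02 -0.02 -0.02 0;0.026 -0.03 0 -0.02 0;0.026 0.03 0.03 0 0;0.026 0.04 0.03 0 0;0.026 0.04 0.02 0 0")

```text
t: 35.0
tcp_pos: [482.4, 243.9, 202.3]
tool_rot: [3.141, 0.001, -2.992]
wrist_force: [-0.4, 0.4, 0.4]
grip_width: 26.2
grasp_force: 0.0
```

Run:
```python
from h import *
s=bot.read_camera("side")[:,:,::-1];t=bot.read_camera("top")[:,:,::-1]
print(bot.sense()["tcp_pos"],bot.sense()["wrist_force"])
cv2.imwrite("pics/p6.png",np.hstack([cv2.resize(s[130:230,230:330],(400,400),interpolation=cv2.INTER_CUBIC),cv2.resize(t[150:280,130:260],(400,400),interpolation=cv2.INTER_CUBIC)]))
```

```text
[478.63368117 244.40762069 202.56022527] [-0.49444818 -0.85482032  0.63101439]
```

View pics/p6.png

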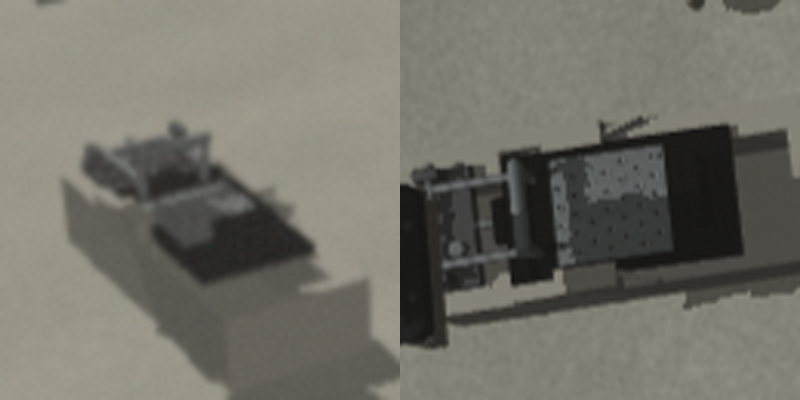

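The clip is down across the plate's rear (bar at (520,205) right half) with its height matching the groove position (1.7 mm above shut, versus about 8 mm if it were on top). The arm is clear, so I hand in.

```bash
python3 -c "
from bench import bot
print(bot.job_done())"
```

```text
the job is handed in; nothing more can be done
None
```

I handed the job in at about 35 s with no verdict shown: the plate is slid in against the stop (pressed about 1.8 mm by feel, then eased off), the clip is lowered with its feet in the groove judging by bar height, and the gripper is open and clear.

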